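# Put the bench oddments away in their trays

## Task

Sort the four loose things into their grey trays: lay the longer spanner in the long tray and the shorter spanner in the shorter tray, lay the small roll of black tape flat in the round dish, and set the carton of nails down in the square bin. Each thing must end lying flat, the same way up as it lies now, on the floor of its own tray, wholly inside the walls and let go. Leave the glue bottle and the yellow tape measure standing where they are.

Things in the scene. Friction and masses are not known exactly. Their poses are not given: they have to be found in the camera images.
- spanner_13: The longer steel combination spanner, 160 mm long, lying flat on the plywood board (its top is at z = 0.012 m), 9 mm thick. Origin at the centre of its underside; y along its length (+y to the ring end, -y to the open jaw), x across it, z up. The flat shank between the ends is 14 mm wide; the ends are 28 mm wide.
- spanner_10: The shorter steel combination spanner, 130 mm long, lying flat on the board, 8 mm thick. Origin at the centre of its underside; y along its length (+y to the ring end), x across it, z up. Shank 12 mm wide, ends 24 mm wide.
- black_tape: Small roll of black tape lying flat, 57 mm in diameter (its outline reaches -27 to +29 mm along x and -28 to +28 mm along y), 19 mm high. Treat as solid. Origin at the centre of its underside; z up. Not the larger cream roll at the back.
- nail_box: Brown carton of nails standing flat, closed and rigid: 50 mm along its x (-24 to +26 mm), 76 mm along its y, 46 mm high. Origin at the centre of its underside; z up.
- long_tray: The longer of two shallow rectangular trays: outside 90 mm (x) by 190 mm (y), 16 mm high; inside 84 by 184 mm, 12 mm deep. Grey plastic, fixed in place on the 12 mm plywood board; walls 3 mm thick, floor 4 mm thick. Origin at the centre of its underside, on the board; z up, y along its length.
- short_tray: The shorter of two shallow rectangular trays: outside 90 mm (x) by 158 mm (y), 16 mm high; inside 84 by 152 mm, 12 mm deep. Grey plastic, fixed in place on the 12 mm plywood board; walls 3 mm thick, floor 4 mm thick. Origin at the centre of its underside, on the board; z up, y along its length.
- round_dish: Shallow round dish, outside 130 mm in diameter, 16 mm high; inside 124 mm in diameter, 12 mm deep. Grey plastic, fixed in place on the 12 mm plywood board; walls 3 mm thick, floor 4 mm thick. Origin at the centre of its underside, on the board; z up.
- square_bin: Square bin with higher walls: outside 130 by 130 mm, 30 mm high; inside 124 by 124 mm, 26 mm deep. Grey plastic, fixed in place on the 12 mm plywood board; walls 3 mm thick, floor 4 mm thick. Origin at the centre of its underside, on the board; z up, x and y square to its walls.
- glue_bottle: Bystander: loose upright round squeeze bottle of wood glue, 62 mm in diameter, 167 mm high, with a pointed cap. Origin at the centre of its underside; z up. Must not be shifted or tipped.
- tape_measure: Bystander: loose steel rule in a yellow case, standing on edge, 36 mm (x) by 78 mm (y), 64 mm high. Origin at the centre of its underside; z up. Must not be shifted or tipped.

How it is judged:
By the outcome, as a careful person would: the job done as asked, in the order asked, and still so for the second after the job is handed in, with the robot touching nothing.
It also fails if it takes over 112 s, if anything falls off the work surface, if the arm or the gripper's body presses on something with over 40 N, if the wrist force passes 120 N, or if a joint passes its speed limit or range.

## Robot

A 7-joint arm with a two-finger parallel gripper is mounted at the origin on a cart in front of the work surface, level with it; the furniture and walls round the work are solid. World frame = base frame: x ahead of the robot, y to its left, z up, the work surface at z = 0. Lengths are in m, angles in rad, forces in N, time in s.
With the tool pointing down it reaches from about 0.425 to 0.925 m from the base axis. Payload 6.8 kg.
Tool frame: the origin (TCP) lies midway between the tips of the shut fingers; the grasp point (between the pads) lies 19 mm behind it (grip_point_offset is the distance from the TCP to the grasp point, in m); y points along the fingers, x is the direction in which the jaws open and shut, and the axes are right-handed (so a half turn about y gives the same grasp; the last joint's range is limited). The gripper opens to 85 mm and grips with 20 to 120 N. Pads are 22 mm wide; open, the fingers measure 114 mm over their backs; the gripper's body (76 mm by 85 mm) begins 54 mm behind the grasp point. The pads swing forward as they close: fully open they stand 13 mm farther back than shut.
Start: joints at [1.201, 0.477, 0.022, 1.555, -0.011, 1.109, -0.083], TCP at [0.175, -0.652, 0.231] pointing down, gripper open.
Joint ranges: [-2.96, 2.96], [-0.34, 2.1], [-1.41, 1.46], [0.24, 2.44], [-1.37, 4.51], [0.17, 1.92], [-2.96, 2.96]. Speed limits (rad/s): [2.39, 2.39, 3.14, 3.14, 3.14, 3.14, 3.14].

## Interface

Orientations are given as a unit quaternion [w, x, y, z].
In Python, from station import get_obs, read_camera, hand_in, grip_point_offset gives the robot as it stands.
- The arm moves only by the tool play_rows, never from a script. Its argument "increments" is a list of rows, each a list of 2 entries, a list of its own where there are three numbers: the shift along the tool's x, y, z in m, then the turn, a rotation vector about the tool's x, y, z in degrees. In form: [[[tx, ty, tz], [ax, ay, az]], ...]. A call has 1 to 20 rows; each row shifts and turns the commanded pose from where the row before left it, along the tool's axes as they then stand; what a row does not reach is not made up. A row lasts 1/12 s, in which the tool goes at most 41.7 mm and 7.16 degrees, less where a joint would pass 70% of its speed; a pose out of reach is approached as far as the arm can. A call with a gripper value outside its range is refused whole. "gripper" is the finger opening in m, from 0 to 0.0854, set as the call begins (left out, the last holds). The fingers move at their own pace and stop on an object; "grip_force" is the grip in N (left out, the last holds). Time passes only in rows, so rows that do not move let the fingers close. It gives the time, the measured TCP pose, the force and the opening at its end, in the units of the state.
- get_obs(): the state, without advancing time (a new reading comes with each control period).
- read_camera(name): name is "scene" or "side" or "wrist"; returns a dict with "color" (480x640x3 uint8, red, green, blue), "range_z" (480x640 float32, m along the optical axis (not along the pixel's ray), 0 where there is no reading), "intrinsics" (3x3 intrinsics, pixels), "R" (3x3) and "t" (3): a world point X has camera coordinates R X + t; the wrist camera has in their place "hand_eye" (4x4, takes a point from camera to tool coordinates, whose origin is the TCP and whose axes are the tool frame's). Camera axes: x right, y down, z forward; pixel columns grow to the right and rows downward; lengths in m; the calibration is good to about 2 mm. A picture is of the moment at which its call begins: read the wrist's pose just before it.
- hand_in(): hands the job in, once; it reports no verdict.
The state is a dict: "t": time; "q": joint angles; "joint_vel": joint speeds; "joint_torque": joint torques, N m; "eef_pos": TCP position; "tool_rot": TCP orientation; "contact_force": force on the tool from outside, world axes, zero at the start; "torque": the same for the moment, N m; "gripper_width": opening from 0.0 (shut) to 1.0 (fully open).
Only numpy, scipy, OpenCV 4.12 (cv2) and the standard library are available. Lean on these libraries where they do the work, as an engineer would, in place of code of your own. Each camera call takes 0.05 s, during which the arm holds its last target. There are 200 camera calls.

## Working session

There is one attempt and no reset: what is moved stays moved. The work goes in short steps, Python scripts to look and compute and a tool call to move; the robot and the scene stay as the last step left them, time stands still between calls to the robot, and variables do not carry over. Pictures are saved under pics/ and viewed, about 12 in all and at most 16, crops included, and the job is handed in when it is done.

Besides the shell and the picture viewer there is one more tool, called after "Call:" as name([rows], argument=value, ...), one row to a line, values as JSON. play_rows: Moves the arm, as the interface text tells. Its arguments: {"type":"object","properties":{"increments":{"type":"array","items":{"type":"array"}},"gripper":{"type":"number"},"grip_force":{"type":"number"}},"required":["increments"]}

```bash
ls; mkdir -p pics
python3 - <<'E'
from station import *
import cv2,numpy as np
o=get_obs();print({k:np.round(v,3).tolist() for k,v in o.items()}, grip_point_offset)
for n in("scene","side"):
    c=read_camera(n);np.savez(n+".npz",**c);cv2.imwrite(f"pics/{n}0.png",c["color"][:,:,::-1])
    print(n,c["intrinsics"].round(1).tolist(),(-c["R"].T@c["t"]).round(3),c["R"].round(2).tolist())
c=read_camera("wrist");print(c["hand_eye"].round(3),c["intrinsics"].round(1).tolist())
E
```

```text
pics
{'t': 0.0, 'q': [1.201, 0.478, 0.022, 1.556, -0.012, 1.109, -0.083], 'joint_vel': [0.0, 0.003, 0.001, 0.001, -0.001, -0.0, -0.001], 'joint_torque': [0.001, -59.643, 1.608, -28.119, 0.012, 0.009, -0.0], 'eef_pos': [0.175, -0.651, 0.23], 'tool_rot': [0.561, -0.561, 0.431, -0.43], 'contact_force': [-0.803, -0.028, 0.282], 'torque': [0.034, -0.04, 0.024], 'gripper_width': 1.0} 0.0187
scene [[570.3, 0.0, 319.0], [0.0, 570.3, 235.6], [0.0, 0.0, 1.0]] [-0.268  0.179  1.068] [[-0.18, -0.98, 0.0], [-0.77, 0.14, -0.62], [0.61, -0.11, -0.78]]
side [[446.7, 0.0, 323.7], [0.0, 446.7, 238.2], [0.0, 0.0, 1.0]] [1.336 0.035 0.855] [[0.04, 1.0, -0.01], [0.7, -0.04, -0.71], [-0.71, 0.02, -0.7]]
[[ 1.     0.     0.001 -0.001]
 [-0.001 -0.268  0.963 -0.142]
 [ 0.001 -0.963 -0.268  0.069]
 [ 0.     0.     0.     1.   ]] [[349.9, 0.0, 323.7], [0.0, 349.9, 241.0], [0.0, 0.0, 1.0]]
```

View pics/scene0.png

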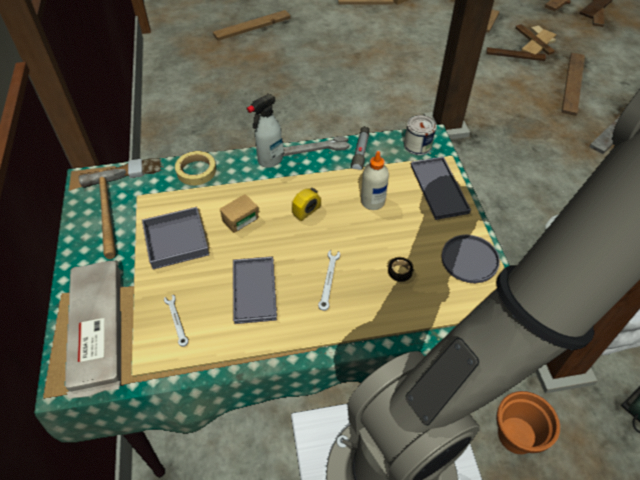

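View pics/side0.png

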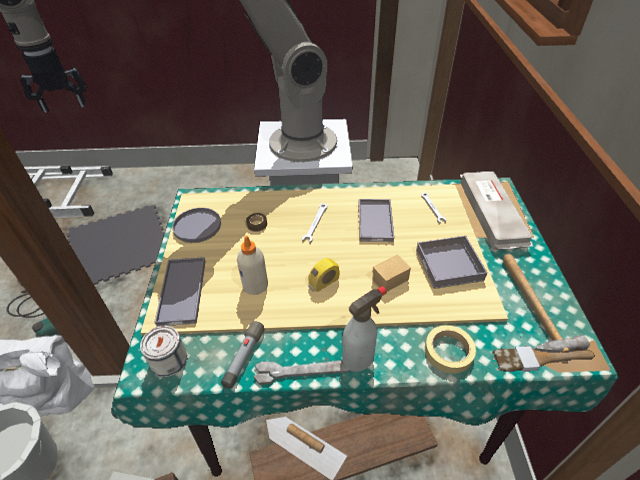

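The views agree. In the scene image:
- **Long spanner:** (328,280)
- **Short spanner:** (176,320)
- **Black tape:** (400,269)
- **Carton:** (240,213)
- **Bin:** (177,237)
- **Short tray:** (254,290)
- **Long tray:** (440,187)
- **Dish:** (470,258)
- **Glue bottle:** (375,185)
- **Tape measure:** (307,203)

```bash
cat > h.py <<'E'
import numpy as np,cv2
def ray(c,uv,z):
    uv=np.asarray(uv,float).reshape(-1,2)
    d=np.c_[uv,np.ones(len(uv))]@np.linalg.inv(c["intrinsics"]).T@c["R"]
    o=-c["R"].T@c["t"]
    return o[:2]+d[:,:2]*((z-o[2])/d[:,2])[:,None]
def cloud(c):
    v,u=np.mgrid[:480,:640];z=c["range_z"]
    p=np.stack([u,v,np.ones_like(u)],-1)@np.linalg.inv(c["intrinsics"]).T*z[...,None]
    return (p-c["t"])@c["R"]
def rect(P):
    (x,y),s,a=cv2.minAreaRect((P*1000).astype(np.float32))
    return np.round([x,y,*s,a],1)
E
python3 - <<'E'
from h import *
seeds={"scene":dict(sp13=(328,280,45),sp10=(176,320,40),tape=(400,269,20),box=(240,213,28),bin=(177,237,45),short=(254,290,45),long=(440,187,40),dish=(470,258,36),glue=(375,188,30),meas=(307,203,22)),
"side":dict(sp13=(315,223,28),sp10=(433,208,24),tape=(257,222,16),box=(391,273,24),bin=(451,262,40),short=(376,220,32),long=(181,291,42),dish=(197,224,30),glue=(252,270,32),meas=(324,274,22))}
for n in seeds:
    c=dict(np.load(n+".npz"));X=cloud(c);im=c["color"];hsv=cv2.cvtColor(im,cv2.COLOR_RGB2HSV)
    print(n,"board z",np.median(X[...,2][(abs(X[...,0]-.65)<.2)&(abs(X[...,1])<.3)]).round(4))
    for k,(u,v,r) in seeds[n].items():
        W=np.zeros((480,640),bool);W[v-r:v+r,u-r:u+r]=1
        H,S,V=[hsv[...,i].astype(int) for i in range(3)]
        if k in("box","glue","meas"): m=X[...,2]>.03; z=None
        else:
            m=(S<70)|((H>100)&(S<90)) 
            z=dict(sp13=.021,sp10=.020,tape=.031).get(k,.028)
        m=(m&W).astype(np.uint8)
        N,L,st,ce=cv2.connectedComponentsWithStats(m)
        if N<2: print(k,"none");continue
        i=1+np.argmax(st[1:,4]); v_,u_=np.where(L==i); P=X[v_,u_]
        out=[k,st[i,4],st[i,:4].tolist()]
        if z: out+=["plane",rect(ray(c,np.c_[u_,v_],z))]
        zz={"box":(.05,.065),"glue":(.04,.13),"meas":(.06,.09),"tape":(.026,.04),"bin":(.035,.05),"sp13":(.008,.03),"sp10":(.008,.03)}.get(k,(.023,.035))
        Q=P[(P[:,2]>zz[0])&(P[:,2]<zz[1])]
        if len(Q)>5: out+=["cloud",rect(Q[:,:2]),len(Q), "zmed",Q[:,2].mean().round(4)]
        print(*out)
E
```

```text
scene board z 0.0135
sp13 461 [318, 250, 22, 61] plane [425.8  32.   27.3 160.2  70.6] cloud [428.5  31.4  26.9 160.4  70.7] 458 zmed 0.0203
sp10 383 [164, 295, 24, 52] plane [381.3 368.1 130.6  24.2  12. ] cloud [383.7 368.7 133.8  24.1  12. ] 380 zmed 0.0197
tape 6 [410, 267, 2, 5] plane [ 414.  -150.     2.2   11.1   74.2] cloud [ 415.  -150.4    2.2   15.9   71. ] 6 zmed 0.0298
box 829 [219, 194, 39, 34] cloud [638.5 210.3  55.6  77.1  30.2] 617 zmed 0.0583
bin 2959 [142, 207, 67, 62] plane [601.6 363.5 153.7 133.5   8.3] cloud [598.4 363.2 136.9 129.5   8.1] 480 zmed 0.0413
short 2703 [233, 257, 44, 67] plane [426.1 197.8  90.7 166.1  85.6] cloud [428.9 198.1  89.5 162.6  85.3] 414 zmed 0.0285
long 2440 [404, 147, 67, 73] plane [ 676.1 -292.   256.2  101.8    3.1] cloud [ 678.8 -289.4  248.6   93.3    2.5] 442 zmed 0.0281
dish 2597 [442, 222, 64, 61] plane [ 445.9 -308.8  140.8  190.2   68.4] cloud [ 423.7 -291.8  126.3  130.6   49.8] 327 zmed 0.0274
glue 1095 [360, 158, 29, 49] cloud [ 634.1 -115.6   61.8   55.    73.7] 816 zmed 0.0917
meas 607 [291, 187, 30, 32] cloud [635.6  
[... 414 characters left out ...]
 76.7  31.5] 604 zmed 0.058
bin 2711 [411, 235, 77, 53] plane [595.6 375.6 164.4 176.4   3.2] cloud [599.7 365.5 135.  132.5   8.9] 505 zmed 0.0407
short 1907 [344, 188, 64, 54] plane [411.  210.  185.4 220.9  86.9] cloud [430.1 201.4  90.9 166.   84.6] 272 zmed 0.0278
long 3911 [139, 249, 66, 84] plane [ 639.2 -310.1  289.7  158.2   14.2] cloud [ 652.5 -290.5  194.7   92.3    2.4] 459 zmed 0.0278
dish 1779 [167, 194, 60, 49] plane [ 398.7 -311.6  178.4  200.1   87.8] cloud [ 426.6 -291.   130.5  129.1   32.3] 245 zmed 0.027
glue 1180 [237, 238, 31, 54] cloud [ 648.3 -114.6   51.6   61.8   13.4] 845 zmed 0.0925
meas 630 [308, 258, 32, 31] cloud [639.6  50.9  36.4  65.7  33.3] 346 zmed 0.0711
```

```bash
cat > plan.py <<'E'
import sys,numpy as np
from scipy.spatial.transform import Rotation as R
from station import get_obs
def pose():
    o=get_obs();q=o["tool_rot"];return o,R.from_quat([q[1],q[2],q[3],q[0]])
def plan(x,y,z,yaw=None):
    o,r=pose();A=r.as_matrix();a=np.degrees(np.arctan2(A[1,0],A[0,0]))
    if yaw is None: yaw=a
    opts=[]
    for k in(0,180):
        c,s=np.cos(np.radians(yaw+k)),np.sin(np.radians(yaw+k))
        T=np.array([[c,s,0],[0,0,-1],[0,0,0]]).T;T[:,2]=np.cross(T[:,0],T[:,1])
        opts.append((r.inv()*R.from_matrix(T),T))
    opts.sort(key=lambda t:t[0].magnitude())
    d=np.array([x,y,z])-o["eef_pos"]
    print("t",round(o["t"],2),"pos",np.round(o["eef_pos"],4),"jawyaw",a.round(1),"q",np.round(o["q"],2),"w",round(o["gripper_width"],3),"F",np.round(o["contact_force"],1))
    print("toolz",A[:,2].round(2),"shift now-axes mm",(A.T@d*1000).round(1))
    for g,T in opts: print("  turn",g.as_rotvec(degrees=True).round(1),"shift after-turn mm",(T.T@d*1000).round(1))
if __name__=="__main__": plan(*[float(v) for v in sys.argv[1:]])
E
python3 plan.py .45 -.33 .25 70.6; python3 plan.py .445 .02 .14 70.6
```

```text
t 0.15 pos [ 0.1746 -0.6516  0.2305] jawyaw -75.0 q [ 1.2   0.48  0.02  1.56 -0.01  1.11 -0.08] w 1.001 F [ 0.  -0.6 -0.1]
toolz [ 0.97  0.26 -0.  ] shift now-axes mm [-239.3  -19.2  349.3]
  turn [ 0.  34.4 -0.1] shift after-turn mm [-394.8  -19.5  153. ]
  turn [-1.000e-01 -1.456e+02 -0.000e+00] shift after-turn mm [ 394.8  -19.5 -153. ]
t 0.15 pos [ 0.1746 -0.6516  0.2305] jawyaw -75.0 q [ 1.2   0.48  0.02  1.56 -0.01  1.11 -0.08] w 1.001 F [ 0.  -0.6 -0.1]
toolz [ 0.97  0.26 -0.  ] shift now-axes mm [-578.5   91.3  435. ]
  turn [ 0.  34.4 -0.1] shift after-turn mm [-723.3   90.5   32. ]
  turn [-1.000e-01 -1.456e+02 -0.000e+00] shift after-turn mm [723.3  90.5 -32. ]
```

Call:
play_rows([
  [[-0.02, -0.0016, 0.029], [0, 0, 0]],
  [[-0.02, -0.0016, 0.029], [0, 0, 0]],
  [[-0.02, -0.0016, 0.029], [0, 0, 0]],
  [[-0.02, -0.0016, 0.029], [0, 0, 0]],
  [[-0.02, -0.0016, 0.029], [0, 0, 0]],
  [[-0.02, -0.0016, 0.029], [0, 0, 0]],
  [[-0.02, -0.0016, 0.029], [0, 0, 0]],
  [[-0.02, -0.0016, 0.029], [0, 0, 0]],
  [[-0.02, -0.0016, 0.029], [0, 0, 0]],
  [[-0.02, -0.0016, 0.029], [0, 0, 0]],
  [[-0.02, -0.0016, 0.029], [0, 0, 0]],
  [[-0.02, -0.0016, 0.029], [0, 0, 0]],
  [[0, 0, 0], [0, 5.7, 0]],
  [[0, 0, 0], [0, 5.7, 0]],
  [[0, 0, 0], [0, 5.7, 0]],
  [[0, 0, 0], [0, 5.7, 0]],
  [[0, 0, 0], [0, 5.7, 0]],
  [[0, 0, 0], [0, 5.7, 0]],
])

```text
t: 1.65
eef_pos: [0.4485, -0.33, 0.2503]
tool_rot: [0.408, -0.408, 0.578, -0.577]
contact_force: [0.3, 0.2, -0.1]
gripper_width: 0.999
```

```bash
python3 plan.py .445 .02 .14 70.6
```

```text
t 1.65 pos [ 0.4485 -0.33    0.2503] jawyaw -109.5 q [ 0.57  0.27 -0.06  1.82  0.02  1.06 -1.41] w 0.999 F [ 0.3  0.2 -0.1]
toolz [ 0.94 -0.33 -0.  ] shift now-axes mm [-328.7  110.4 -120. ]
  turn [ 0.  -0.1 -0. ] shift after-turn mm [-328.9  110.3 -119.6]
  turn [0.000e+00 1.799e+02 1.000e-01] shift after-turn mm [328.9 110.3 119.6]
```

Call:
play_rows([
  [[-0.0274, 0.0092, -0.01], [0, 0, 0]],
  [[-0.0274, 0.0092, -0.01], [0, 0, 0]],
  [[-0.0274, 0.0092, -0.01], [0, 0, 0]],
  [[-0.0274, 0.0092, -0.01], [0, 0, 0]],
  [[-0.0274, 0.0092, -0.01], [0, 0, 0]],
  [[-0.0274, 0.0092, -0.01], [0, 0, 0]],
  [[-0.0274, 0.0092, -0.01], [0, 0, 0]],
  [[-0.0274, 0.0092, -0.01], [0, 0, 0]],
  [[-0.0274, 0.0092, -0.01], [0, 0, 0]],
  [[-0.0274, 0.0092, -0.01], [0, 0, 0]],
  [[-0.0274, 0.0092, -0.01], [0, 0, 0]],
  [[-0.0274, 0.0092, -0.01], [0, 0, 0]],
  [[0, 0, 0], [0, 0, 0]],
])

```text
t: 2.73
eef_pos: [0.4425, 0.0255, 0.1389]
tool_rot: [0.412, -0.412, 0.576, -0.574]
contact_force: [0.2, -0.1, -0.1]
gripper_width: 0.996
```

```bash
cat > wrist.py <<'E'
from h import *
from plan import pose
from station import read_camera
def wrist(name):
    o,r=pose();c=read_camera("wrist");cv2.imwrite(f"pics/{name}.png",c["color"][:,:,::-1])
    E=c["hand_eye"];M=r.as_matrix()@E[:3,:3];p=r.as_matrix()@E[:3,3]+o["eef_pos"]
    c["R"]=M.T;c["t"]=-M.T@p;return c
def comps(c,mask,z,amin=300,zr=None):
    X=cloud(c)
    N,L,st,ce=cv2.connectedComponentsWithStats(mask.astype(np.uint8))
    for i in range(1,N):
        if st[i,4]<amin: continue
        v,u=np.where(L==i);P=X[v,u]
        print(st[i].tolist(),"rect",rect(ray(c,np.c_[u,v],z)),"zmed",np.median(P[:,2]).round(4))
E
python3 - <<'E'
from wrist import *
c=wrist("w1");h=cv2.cvtColor(c["color"],cv2.COLOR_RGB2HSV).astype(int)
comps(c,(h[...,1]<60)&(h[...,2]>90),.021)
import plan;plan.plan(.4275,.032,.015,70.6)
E
```

```text
[0, 44, 29, 56, 708] rect [622.1 192.5  10.9  40.5  30.4] zmed 0.0224
[304, 149, 38, 195, 3570] rect [429.5  32.8  27.  157.6  70.4] zmed 0.0199
[29, 214, 150, 154, 11834] rect [450.  202.8  92.4 117.3  85.7] zmed 0.0155
[589, 335, 29, 20, 350] rect [ 279.5 -165.5   18.3   18.5   46.5] zmed -0.0
[605, 355, 35, 40, 712] rect [ 244.  -187.    47.4   24.    31.6] zmed -0.7038
[502, 450, 68, 30, 1402] rect [167.4 -93.1  63.9  34.5  71.4] zmed -0.0011
t 2.78 pos [0.4428 0.0227 0.1394] jawyaw -108.9 q [ 0.07  0.24 -0.3   2.16  0.1   0.75 -2.19] w 1.0 F [ 0.3 -1.7 -0.8]
toolz [ 0.95 -0.32 -0.  ] shift now-axes mm [ -3.8 124.5 -17.3]
  turn [ 0.1  0.5 -0. ] shift after-turn mm [ -3.7 124.4 -17.5]
  turn [  -0.  -179.5   -0.2] shift after-turn mm [  3.7 124.4  17.5]
```

View pics/w1.png

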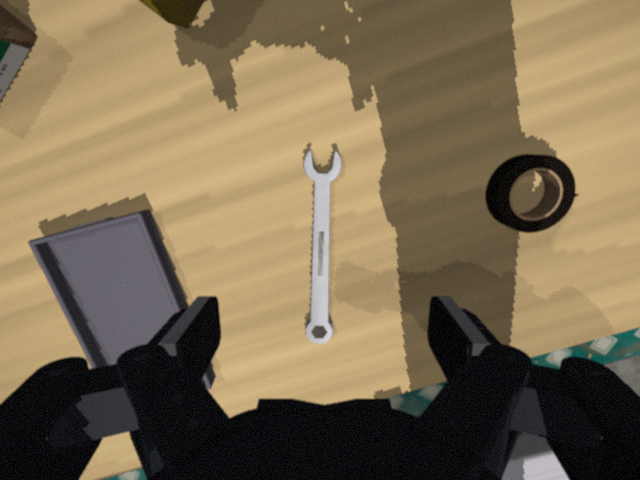

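The wrist view shows the long spanner centred in the jaws, with its ring at (319,330) and its open jaw at (322,165). The short tray is at left and the black tape at (530,193).

Call:
play_rows([
  [[-0.002, 0.014, -0.0027], [0, 0.5, 0]],
  [[-0.002, 0.02, -0.004], [0, 0, 0]],
  [[-0.0009, 0.02, 0], [0, 0, 0]],
  [[0, 0.02, 0], [0, 0, 0]],
  [[0, 0.02, 0], [0, 0, 0]],
  [[0, 0.012, 0], [0, 0, 0]],
  [[0, 0.009, 0], [0, 0, 0]],
  [[0, 0.006, 0], [0, 0, 0]],
  [[0, 0.0035, 0], [0, 0, 0]],
  [[0, 0, 0], [0, 0, 0]],
  [[0, 0, 0], [0, 0, 0]],
], gripper=0.04, grip_force=50)

```text
t: 3.7
eef_pos: [0.4393, 0.0266, 0.016]
tool_rot: [-0.407, 0.407, -0.578, 0.578]
contact_force: [-0.2, 0.0, 0.2]
gripper_width: 0.47
```

```bash
python3 plan.py .438 .0295 .015 70.6
```

```text
t 3.7 pos [0.4393 0.0266 0.016 ] jawyaw -109.7 q [-0.01  0.47 -0.23  2.24  0.23  0.45 -2.34] w 0.47 F [-0.2  0.   0.2]
toolz [ 0.94 -0.34  0.  ] shift now-axes mm [-2.3  1.  -2.2]
  turn [-0.  -0.3 -0. ] shift after-turn mm [-2.3  1.  -2.2]
  turn [ 0.000e+00  1.797e+02 -1.000e-01] shift after-turn mm [2.3 1.  2.2]
```

Off by 2 mm across. I'll correct that, then close.

Call:
play_rows([
  [[-0.0023, 0.001, 0], [0, 0, 0]],
  [[0, 0, 0], [0, 0, 0]],
])

```text
t: 3.87
eef_pos: [0.4404, 0.0293, 0.0151]
tool_rot: [-0.408, 0.407, -0.578, 0.578]
contact_force: [0.3, 0.4, -1.0]
gripper_width: 0.472
```

Call:
play_rows([
  [[0, 0, 0], [0, 0, 0]],
  [[0, 0, 0], [0, 0, 0]],
  [[0, 0, 0], [0, 0, 0]],
  [[0, 0, 0], [0, 0, 0]],
  [[0, 0, 0], [0, 0, 0]],
  [[0, 0, 0], [0, 0, 0]],
  [[0, 0, 0], [0, 0, 0]],
  [[0, 0, 0], [0, 0, 0]],
], gripper=0.0)

```text
t: 4.53
eef_pos: [0.4399, 0.0289, 0.015]
tool_rot: [-0.407, 0.407, -0.578, 0.578]
contact_force: [-0.7, -0.1, 4.7]
gripper_width: 0.129
```

```bash
python3 plan.py .45 -.29 .1 92.4
```

```text
t 4.53 pos [0.4399 0.0289 0.015 ] jawyaw -109.7 q [-0.02  0.47 -0.22  2.24  0.23  0.45 -2.34] w 0.129 F [-0.7 -0.1  4.7]
toolz [ 0.94 -0.34  0.  ] shift now-axes mm [296.8 -84.9 117.2]
  turn [ -0.  -22.1  -0. ] shift after-turn mm [319.  -85.   -3.2]
  turn [  0.  157.9  -0. ] shift after-turn mm [-319.   -85.     3.2]
```

Call:
play_rows([
  [[0, -0.007, 0], [0, 0, 0]],
  [[0, -0.018, 0], [0, 0, 0]],
  [[0, -0.02, 0], [0, 0, 0]],
  [[0, -0.02, 0], [0, 0, 0]],
  [[0, -0.02, 0], [0, 0, 0]],
  [[0.023, 0, 0.009], [0, 0, 0]],
  [[0.025, 0, 0.01], [0, 0, 0]],
  [[0.025, 0, 0.01], [0, 0, 0]],
  [[0.025, 0, 0.01], [0, 0, 0]],
  [[0.025, 0, 0.01], [0, 0, 0]],
  [[0.025, 0, 0.01], [0, 0, 0]],
  [[0.025, 0, 0.01], [0, 0, 0]],
  [[0.025, 0, 0.01], [0, 0, 0]],
  [[0.025, 0, 0.01], [0, 0, 0]],
  [[0.025, 0, 0.01], [0, 0, 0]],
  [[0.025, 0, 0.01], [0, 0, 0]],
  [[0.024, 0, 0.009], [0, 0, 0]],
])

```text
t: 5.95
eef_pos: [0.4502, -0.292, 0.1]
tool_rot: [0.407, -0.407, 0.578, -0.578]
contact_force: [0.6, -0.1, -1.6]
gripper_width: 0.129
```

Call:
play_rows([
  [[0, 0, 0.01], [0, -5.5, 0]],
  [[0, 0, 0.01], [0, -5.5, 0]],
  [[0, 0, 0.01], [0, -5.5, 0]],
  [[0, 0, 0.01], [0, -5.6, 0]],
  [[0, 0, 0], [0, 0, 0]],
])

```text
t: 6.37
eef_pos: [0.4914, -0.2983, 0.1001]
tool_rot: [0.512, -0.511, 0.488, -0.489]
contact_force: [0.3, -0.3, -1.2]
gripper_width: 0.127
```

Run:
```python
from wrist import *
c=wrist("w2");h=cv2.cvtColor(c["color"],cv2.COLOR_RGB2HSV).astype(int)
X=cloud(c);m=(X[...,2]>.023)&(X[...,2]<.034)&(abs(X[...,1]+.29)<.06)&(X[...,0]>.54)
comps(c,m,.028,60)
P=X[m];print(rect(P[:,:2]))
import plan;plan.plan(.662,-.29,.1,92.4)
```

```text
[241, 0, 170, 149, 3338] rect [ 595.6 -293.8   76.4   90.7    2.6] zmed 0.0279
[ 595.8 -293.9   76.7   91.8    2.3]
t 6.42 pos [ 0.4901 -0.2982  0.0998] jawyaw -87.7 q [ 0.64  0.48 -0.26  1.9   0.17  0.78 -1.24] w 0.128 F [-0.5 -0.5 -0.6]
toolz [1.   0.04 0.  ] shift now-axes mm [-1.200e+00 -1.000e-01  1.721e+02]
  turn [-0.  -0.1 -0. ] shift after-turn mm [ -1.   -0.2 172.1]
  turn [ 1.000e-01  1.799e+02 -1.000e-01] shift after-turn mm [   1.    -0.2 -172.1]
```

View pics/w2.png

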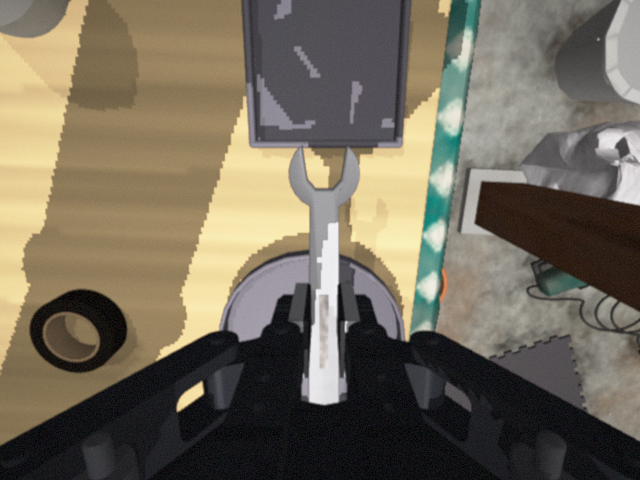

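The wrist view shows the spanner gripped level and aligned with the long tray. The tray's near wall is at about (325,145).

Call:
play_rows([
  [[0, 0, 0.017], [0, 0, 0]],
  [[0, 0, 0.026], [0, 0, 0]],
  [[0, 0, 0.026], [0, 0, 0]],
  [[0, 0, 0.026], [0, 0, 0]],
  [[0, 0, 0.026], [0, 0, 0]],
  [[0, 0, 0.026], [0, 0, 0]],
  [[0, 0, 0.018], [0, 0, 0]],
  [[0, 0, 0.008], [0, 0, 0]],
  [[0, 0.005, 0], [0, 0, 0]],
  [[0, 0.015, 0], [0, 0, 0]],
  [[0, 0.015, 0], [0, 0, 0]],
  [[0, 0, 0], [0, 0, 0]],
])

```text
t: 7.42
eef_pos: [0.6578, -0.291, 0.0596]
tool_rot: [-0.509, 0.511, -0.492, 0.487]
contact_force: [-0.9, 1.2, -1.8]
gripper_width: 0.132
```

```bash
python3 plan.py .6635 -.2905 .0195 92.4
```

```text
t 7.42 pos [ 0.6578 -0.291   0.0596] jawyaw -87.7 q [ 0.48  0.74 -0.23  1.54  0.2   0.9  -1.35] w 0.132 F [-0.9  1.2 -1.8]
toolz [ 1.    0.04 -0.01] shift now-axes mm [-0.2 40.   6.1]
  turn [ 0.5 -0.1 -0.1] shift after-turn mm [-0.3 40.1  5.7]
  turn [  0.2 179.9   0.7] shift after-turn mm [ 0.3 40.1 -5.7]
```

Call:
play_rows([
  [[0, 0.01, 0], [0, 0, 0]],
  [[0, 0.012, 0], [0, 0, 0]],
  [[0, 0.008, 0], [0, 0, 0]],
  [[0, 0.006, 0], [0, 0, 0]],
  [[0, 0.004, 0], [0, 0, 0]],
  [[0, 0, 0], [0, 0, 0]],
  [[0, 0, 0], [0, 0, 0]],
])

```text
t: 8.0
eef_pos: [0.6625, -0.2912, 0.0246]
tool_rot: [0.51, -0.51, 0.489, -0.489]
contact_force: [0.3, 0.1, -1.1]
gripper_width: 0.127
```

```bash
python3 plan.py .6635 -.2905 .0195 92.4
```

```text
t 8.0 pos [ 0.6625 -0.2912  0.0246] jawyaw -87.6 q [ 0.47  0.78 -0.22  1.54  0.21  0.84 -1.36] w 0.127 F [ 0.3  0.1 -1.1]
toolz [1.   0.04 0.  ] shift now-axes mm [-0.6  5.1  1. ]
  turn [-0. -0. -0.] shift after-turn mm [-0.6  5.1  1. ]
  turn [  0. 180.  -0.] shift after-turn mm [ 0.6  5.1 -1. ]
```

Call:
play_rows([
  [[0, 0.0025, 0], [0, 0, 0]],
  [[0, 0.002, 0], [0, 0, 0]],
  [[0, 0, 0], [0, 0, 0]],
  [[0, 0, 0], [0, 0, 0]],
])

```text
t: 8.33
eef_pos: [0.6625, -0.2912, 0.0202]
tool_rot: [0.51, -0.51, 0.489, -0.489]
contact_force: [-0.1, -0.5, -1.7]
gripper_width: 0.126
```

Call:
play_rows([
  [[0, 0, 0], [0, 0, 0]],
  [[0, 0, 0], [0, 0, 0]],
  [[0, 0, 0], [0, 0, 0]],
  [[0, 0, 0], [0, 0, 0]],
  [[0, -0.008, 0], [0, 0, 0]],
  [[0, -0.02, 0], [0, 0, 0]],
  [[0, -0.025, 0], [0, 0, 0]],
  [[0, -0.025, 0], [0, 0, 0]],
  [[0, -0.025, 0], [0, 0, 0]],
  [[0, -0.025, 0], [0, 0, 0]],
  [[0, 0, 0], [0, 0, 0]],
], gripper=0.045)

```text
t: 9.25
eef_pos: [0.6658, -0.2923, 0.1554]
tool_rot: [0.512, -0.509, 0.486, -0.493]
contact_force: [0.6, -0.3, 0.8]
gripper_width: 0.529
```

Run:
```python
from wrist import *
c=wrist("w3")
import plan;plan.plan(.45,-.28,.18,102)
```

```text
t 9.3 pos [ 0.6647 -0.2919  0.1527] jawyaw -87.6 q [ 0.49  0.64 -0.24  1.48  0.17  1.04 -1.33] w 0.526 F [0.6 0.  0.2]
toolz [1.   0.04 0.01] shift now-axes mm [ -20.8  -28.8 -213.8]
  turn [-0.4 -9.6  0.2] shift after-turn mm [ -56.3  -27.3 -207.5]
  turn [ -0.3 170.4  -0.5] shift after-turn mm [ 56.3 -27.3 207.5]
```

View pics/w3.png

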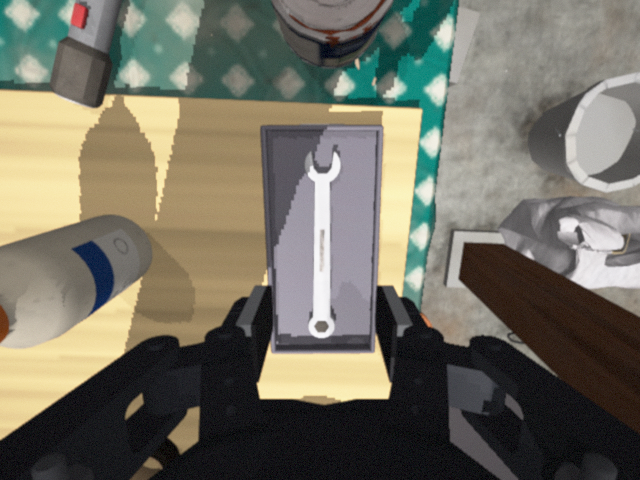

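The long spanner lies flat inside its tray (rows 150–337, tray 127–350). Next is the short spanner.

Call:
play_rows([
  [[-0.0026, -0.0036, -0.0267], [0, 0, 0]],
  [[-0.0026, -0.0036, -0.0267], [0, 0, 0]],
  [[-0.0026, -0.0036, -0.0267], [0, 0, 0]],
  [[-0.0026, -0.0036, -0.0267], [0, 0, 0]],
  [[-0.0026, -0.0036, -0.0267], [0, 0, 0]],
  [[-0.0026, -0.0036, -0.0267], [0, 0, 0]],
  [[-0.0026, -0.0036, -0.0267], [0, 0, 0]],
  [[-0.0026, -0.0036, -0.0267], [0, 0, 0]],
  [[0, 0, 0], [0, -4.8, 0]],
  [[0, 0, 0], [0, -4.8, 0]],
])

```text
t: 10.13
eef_pos: [0.4459, -0.2795, 0.1768]
tool_rot: [-0.55, 0.55, -0.445, 0.444]
contact_force: [0.6, -0.4, 0.5]
gripper_width: 0.529
```

Call:
play_rows([
  [[-0.0307, 0.0015, 0.0045], [0, 0, 0]],
  [[-0.0307, 0.0015, 0.0045], [0, 0, 0]],
  [[-0.0307, 0.0015, 0.0045], [0, 0, 0]],
  [[-0.0307, 0.0015, 0.0045], [0, 0, 0]],
  [[-0.0307, 0.0015, 0.0045], [0, 0, 0]],
  [[-0.0307, 0.0015, 0.0045], [0, 0, 0]],
  [[-0.0307, 0.0015, 0.0045], [0, 0, 0]],
  [[-0.0307, 0.0015, 0.0045], [0, 0, 0]],
  [[-0.0307, 0.0015, 0.0045], [0, 0, 0]],
  [[-0.0307, 0.0015, 0.0045], [0, 0, 0]],
  [[-0.0307, 0.0015, 0.0045], [0, 0, 0]],
  [[-0.0307, 0.0015, 0.0045], [0, 0, 0]],
  [[-0.0307, 0.0015, 0.0045], [0, 0, 0]],
  [[-0.0307, 0.0015, 0.0045], [0, 0, 0]],
  [[-0.0307, 0.0015, 0.0045], [0, 0, 0]],
  [[-0.0307, 0.0015, 0.0045], [0, 0, 0]],
  [[-0.0307, 0.0015, 0.0045], [0, 0, 0]],
  [[-0.0307, 0.0015, 0.0045], [0, 0, 0]],
  [[-0.0307, 0.0015, 0.0045], [0, 0, 0]],
  [[-0.02, 0.0015, 0.003], [0, 0, 0]],
])

```text
t: 11.8
eef_pos: [0.4081, 0.3323, 0.1467]
tool_rot: [0.55, -0.55, 0.445, -0.444]
contact_force: [0.6, 0.1, 0.2]
gripper_width: 0.528
```

Run:
```python
from wrist import *
c=wrist("w4");h=cv2.cvtColor(c["color"],cv2.COLOR_RGB2HSV).astype(int)
comps(c,(h[...,1]<60)&(h[...,2]>90),.020)
import plan;plan.plan(.383,.368,.08,102)
```

```text
[0, 0, 112, 372, 39851] rect [385.5 546.5 295.6  96.3   2.9] zmed 0.0434
[227, 0, 67, 42, 503] rect [544.3 406.3  22.8  45.2   9.1] zmed 0.0423
[250, 0, 58, 20, 932] rect [553.6 395.4  11.2  38.4  12.2] zmed 0.0157
[415, 125, 183, 218, 18816] rect [430.3 195.3  92.6 160.7  85.7] zmed 0.0157
[254, 171, 36, 155, 2275] rect [383.6 369.8 129.4  23.8  12.3] zmed 0.0193
[347, 380, 43, 19, 357] rect [272.4 264.5  39.   17.1  89.1] zmed -0.0004
[258, 389, 75, 16, 377] rect [251.5 325.9   9.1  68.3   3.8] zmed -0.7016
[175, 407, 24, 41, 545] rect [198.6 418.9  47.4  21.1   3.1] zmed -0.704
t 11.85 pos [0.4074 0.3359 0.1468] jawyaw -77.7 q [-0.31  0.4  -0.61  1.96  0.29  0.87 -2.43] w 0.531 F [-0.1  3.7  0.8]
toolz [0.98 0.21 0.  ] shift now-axes mm [-36.2  67.  -17. ]
  turn [-0.   0.3 -0.3] shift after-turn mm [-36.4  66.8 -17.2]
  turn [  -0.4 -179.7    0. ] shift after-turn mm [36.4 66.8 17.2]
```

View pics/w4.png

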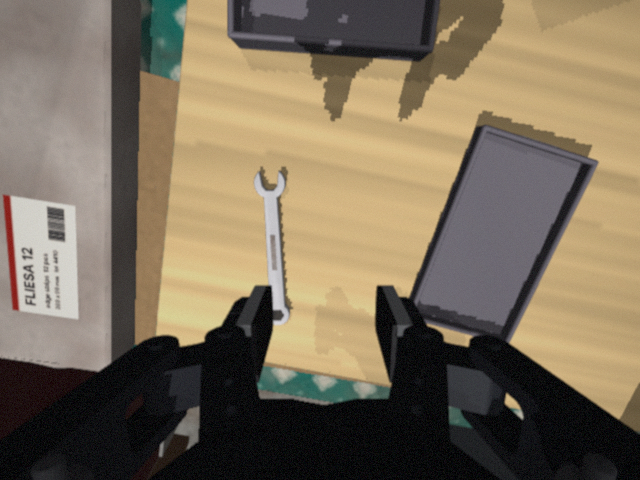

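The short spanner is centred at about (270,245), with the short tray at right around (505,235).

Call:
play_rows([
  [[-0.008, 0.012, -0.0035], [0, 0.3, 0]],
  [[-0.014, 0.015, -0.007], [0, 0, 0]],
  [[-0.01, 0.02, -0.0045], [0, 0, 0]],
  [[-0.0045, 0.02, -0.002], [0, 0, 0]],
  [[0, 0.02, 0], [0, 0, 0]],
  [[0, 0.01, 0], [0, 0, 0]],
  [[0, 0, 0], [0, 0, 0]],
  [[0, 0, 0], [0, 0, 0]],
])

```text
t: 12.52
eef_pos: [0.3852, 0.3609, 0.0497]
tool_rot: [-0.548, 0.549, -0.447, 0.447]
contact_force: [-0.2, -0.3, -0.0]
gripper_width: 0.529
```

```bash
python3 plan.py .3835 .369 .0145 102.2
```

```text
t 12.52 pos [0.3852 0.3609 0.0497] jawyaw -78.3 q [-0.45  0.55 -0.53  2.02  0.43  0.69 -2.62] w 0.529 F [-0.2 -0.3 -0. ]
toolz [ 0.98  0.2  -0.  ] shift now-axes mm [-8.3 35.2  0.1]
  turn [ 0.1 -0.5  0. ] shift after-turn mm [-8.3 35.2  0.1]
  turn [-1.000e-01  1.795e+02  1.000e-01] shift after-turn mm [ 8.3 35.2 -0.1]
```

Call:
play_rows([
  [[-0.0065, 0.005, 0], [0, -0.4, 0]],
  [[0, 0.006, 0], [0, 0, 0]],
  [[0, 0, 0], [0, 0, 0]],
  [[0, 0, 0], [0, 0, 0]],
])

```text
t: 12.85
eef_pos: [0.3839, 0.3678, 0.039]
tool_rot: [0.55, -0.55, 0.444, -0.445]
contact_force: [0.0, 0.2, -1.0]
gripper_width: 0.52
```

```bash
python3 plan.py .3835 .369 .0145 102.2
```

```text
t 12.85 pos [0.3839 0.3678 0.039 ] jawyaw -77.9 q [-0.47  0.57 -0.52  2.01  0.44  0.67 -2.64] w 0.52 F [ 0.   0.2 -1. ]
toolz [0.98 0.21 0.  ] shift now-axes mm [-1.2 24.5 -0.2]
  turn [-0.  -0.1  0. ] shift after-turn mm [-1.2 24.5 -0.2]
  turn [ -0.  179.9  -0. ] shift after-turn mm [ 1.2 24.5  0.2]
```

Call:
play_rows([
  [[-0.001, 0.01, 0], [0, 0, 0]],
  [[0, 0.008, 0], [0, 0, 0]],
  [[0, 0.004, 0], [0, 0, 0]],
  [[0, 0.0022, 0], [0, 0, 0]],
  [[0, 0, 0], [0, 0, 0]],
  [[0, 0, 0], [0, 0, 0]],
])

```text
t: 13.35
eef_pos: [0.3836, 0.3688, 0.0145]
tool_rot: [-0.55, 0.55, -0.445, 0.444]
contact_force: [-0.1, 0.1, 0.3]
gripper_width: 0.526
```

Call:
play_rows([
  [[0, 0, 0], [0, 0, 0]],
  [[0, 0, 0], [0, 0, 0]],
  [[0, 0, 0], [0, 0, 0]],
  [[0, 0, 0], [0, 0, 0]],
  [[0, 0, 0], [0, 0, 0]],
  [[0, 0, 0], [0, 0, 0]],
  [[0, 0, 0], [0, 0, 0]],
  [[0, 0, 0], [0, 0, 0]],
], gripper=0.0)

```text
t: 14.02
eef_pos: [0.3839, 0.3691, 0.0151]
tool_rot: [0.55, -0.55, 0.444, -0.445]
contact_force: [-1.5, -0.6, 5.9]
gripper_width: 0.117
```

```bash
python3 plan.py .42 .245 .12 85.5
```

```text
t 14.02 pos [0.3839 0.3691 0.0151] jawyaw -77.9 q [-0.49  0.61 -0.49  2.02  0.48  0.63 -2.67] w 0.117 F [-1.5 -0.6  5.9]
toolz [0.98 0.21 0.  ] shift now-axes mm [ 128.9 -104.9    9.3]
  turn [-0.  16.6 -0. ] shift after-turn mm [ 120.9 -104.9   45.7]
  turn [-0.000e+00 -1.634e+02  1.000e-01] shift after-turn mm [-120.9 -104.9  -45.7]
```

Call:
play_rows([
  [[0, -0.006, 0], [0, 0, 0]],
  [[0, -0.018, 0], [0, 0, 0]],
  [[0, -0.02, 0], [0, 0, 0]],
  [[0, -0.02, 0], [0, 0, 0]],
  [[0, -0.02, 0], [0, 0, 0]],
  [[0, -0.02, 0], [0, 0, 0]],
  [[0.02, 0, 0.002], [0, 0, 0]],
  [[0.025, 0, 0.002], [0, 0, 0]],
  [[0.025, 0, 0.002], [0, 0, 0]],
  [[0.025, 0, 0.002], [0, 0, 0]],
  [[0.02, 0, 0.001], [0, 0, 0]],
  [[0.014, 0, 0], [0, 0, 0]],
  [[0, 0, 0], [0, 5.5, 0]],
  [[0, 0, 0], [0, 5.5, 0]],
  [[0, 0, 0], [0, 5.6, 0]],
  [[0, 0, 0], [0, 0, 0]],
  [[0, 0, 0], [0, 0, 0]],
  [[0, 0, 0], [0, 0, 0]],
])

```text
t: 15.52
eef_pos: [0.4193, 0.2445, 0.1187]
tool_rot: [-0.481, 0.481, -0.518, 0.519]
contact_force: [-0.2, -0.1, -1.2]
gripper_width: 0.113
```

Run:
```python
from wrist import *
c=wrist("w5")
X=cloud(c);m=(X[...,2]>.022)&(X[...,2]<.034)&(X[...,1]<.27)&(X[...,1]>.1)&(X[...,0]>.33)&(X[...,0]<.53)
comps(c,m,.028,60)
import plan;plan.plan(.43,.199,.0195,85.5)
```

```text
[322, 102, 145, 229, 3850] rect [430.2 200.   90.5 158.4  85.7] zmed 0.0276
t 15.57 pos [0.4194 0.2445 0.1187] jawyaw -94.4 q [-0.21  0.37 -0.53  2.07  0.26  0.76 -2.55] w 0.115 F [-0.2  0.2 -0.9]
toolz [ 1.   -0.08 -0.  ] shift now-axes mm [44.6 99.2 14.1]
  turn [0.  0.1 0. ] shift after-turn mm [44.6 99.2 14.2]
  turn [   0.  -179.9   -0. ] shift after-turn mm [-44.6  99.2 -14.2]
```

View pics/w5.png

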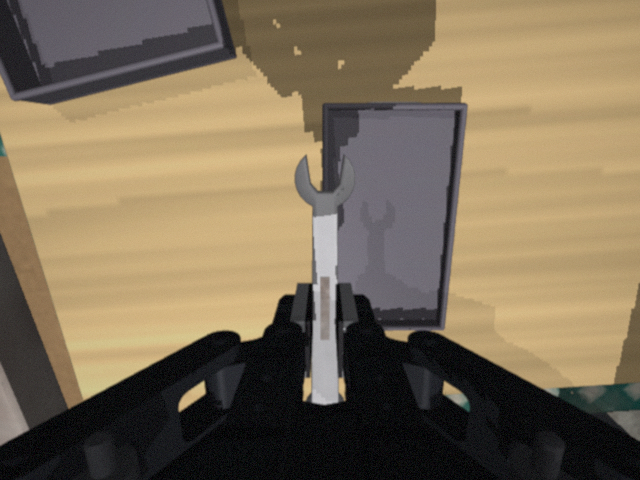

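The spanner is held parallel to the short tray. The tray measures 90 × 158 mm, centred at (.430,.200).

Call:
play_rows([
  [[0.01, 0, 0.004], [0, 0, 0]],
  [[0.015, 0.005, 0.005], [0, 0, 0]],
  [[0.013, 0.01, 0.004], [0, 0, 0]],
  [[0.0058, 0.015, 0.001], [0, 0, 0]],
  [[0, 0.015, 0], [0, 0, 0]],
  [[0, 0.015, 0], [0, 0, 0]],
  [[0, 0.01, 0], [0, 0, 0]],
  [[0, 0, 0], [0, 0, 0]],
  [[0, 0, 0], [0, 0, 0]],
])

```text
t: 16.32
eef_pos: [0.4297, 0.1992, 0.0482]
tool_rot: [0.479, -0.481, 0.519, -0.519]
contact_force: [0.2, -0.3, -1.4]
gripper_width: 0.109
```

```bash
python3 plan.py .43 .2 .0195 85.5
```

```text
t 16.32 pos [0.4297 0.1992 0.0482] jawyaw -94.5 q [-0.19  0.47 -0.45  2.14  0.36  0.6  -2.55] w 0.109 F [ 0.2 -0.3 -1.4]
toolz [ 1.   -0.08 -0.  ] shift now-axes mm [-0.8 28.7  0.3]
  turn [0.1 0.  0. ] shift after-turn mm [-0.8 28.7  0.2]
  turn [ 1.0e-01 -1.8e+02 -1.0e-01] shift after-turn mm [ 0.8 28.7 -0.2]
```

Call:
play_rows([
  [[0, 0.008, 0], [0, 0, 0]],
  [[0, 0.008, 0], [0, 0, 0]],
  [[0, 0.006, 0], [0, 0, 0]],
  [[0, 0.004, 0], [0, 0, 0]],
  [[0, 0.0022, 0], [0, 0, 0]],
  [[0, 0, 0], [0, 0, 0]],
  [[0, 0, 0], [0, 0, 0]],
  [[0, 0, 0], [0, 0, 0]],
])

```text
t: 16.98
eef_pos: [0.4302, 0.1999, 0.0207]
tool_rot: [-0.48, 0.48, -0.519, 0.519]
contact_force: [0.9, 0.8, -0.6]
gripper_width: 0.114
```

Call:
play_rows([
  [[0, 0, 0], [0, 0, 0]],
  [[0, 0, 0], [0, 0, 0]],
  [[0, 0, 0], [0, 0, 0]],
  [[0, 0, 0], [0, 0, 0]],
  [[0, -0.008, 0], [0, 0, 0]],
  [[0, -0.02, 0], [0, 0, 0]],
  [[0, -0.025, 0], [0, 0, 0]],
  [[0, -0.025, 0], [0, 0, 0]],
  [[0, -0.025, 0], [0, 0, 0]],
  [[0, -0.015, 0], [0, 0, 0]],
  [[0, 0, 0], [0, 0, 0]],
], gripper=0.045)

```text
t: 17.9
eef_pos: [0.4319, 0.201, 0.1423]
tool_rot: [-0.482, 0.478, -0.518, 0.52]
contact_force: [0.6, -0.1, -0.6]
gripper_width: 0.528
```

Run:
```python
from wrist import *
c=wrist("w6")
import plan;plan.plan(.45,-.09,.14)
c=read_camera("side");np.savez("side2.npz",**c);X=cloud(c);m=(c["color"].max(2)<75)&(X[...,0]<.6)&(X[...,1]>-.17)&(X[...,1]<.0)&(X[...,0]>.36)&(X[...,2]<.05);comps(c,m,.031,20)
for z in(.024,):
  Q=X[m&(X[...,2]>z)];print(rect(Q[:,:2]),len(Q))
c=dict(np.load("scene.npz"));X=cloud(c);m=(c["color"].max(2)<60)&(X[...,0]<.6)&(X[...,1]>-.17)&(X[...,1]<.0)&(X[...,0]>.36)&(X[...,2]<.05);comps(c,m,.031,20)
Q=X[m&(X[...,2]>.024)];print(rect(Q[:,:2]),len(Q))
```

```text
t 17.95 pos [0.4312 0.2003 0.1405] jawyaw -94.5 q [-0.11  0.32 -0.54  2.08  0.23  0.8  -2.43] w 0.525 F [ 0.   0.4 -0.2]
toolz [ 1.   -0.08  0.  ] shift now-axes mm [2.879e+02 2.000e-01 4.160e+01]
  turn [-0.2 -0.  -0.1] shift after-turn mm [287.9   0.5  41.6]
  turn [  0.2 180.   -0.3] shift after-turn mm [-287.9    0.5  -41.6]
[247, 214, 20, 17, 150] rect [ 433.3 -124.9   66.7   52.1    3. ] zmed 0.029
[ 427.6 -126.2   53.3   55.5   82.7] 110
[388, 258, 26, 24, 289] rect [ 417.1 -127.8   55.9   62.2   79.9] zmed 0.0299
[ 422.6 -130.2   54.3   55.7   69.1] 219
```

View pics/w6.png

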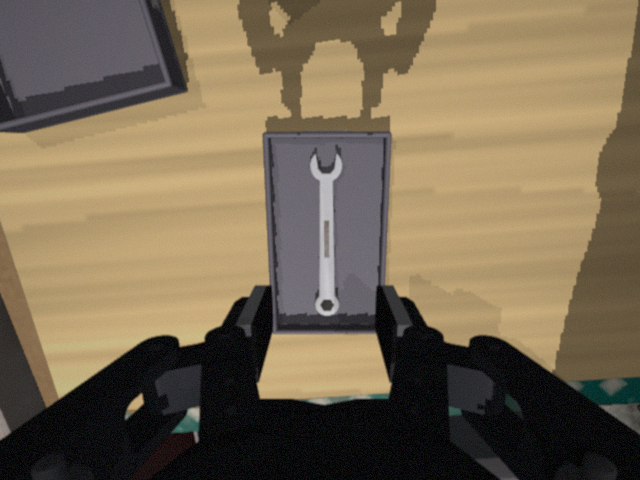

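The short spanner lies flat inside its tray. Next is the black tape.

Call:
play_rows([
  [[0.02, 0, 0.002], [0, 0, 0]],
  [[0.027, 0, 0.002], [0, 0, 0]],
  [[0.027, 0, 0.002], [0, 0, 0]],
  [[0.027, 0, 0.002], [0, 0, 0]],
  [[0.027, 0, 0.002], [0, 0, 0]],
  [[0.027, 0, 0.002], [0, 0, 0]],
  [[0.027, 0, 0.002], [0, 0, 0]],
  [[0.027, 0, 0.002], [0, 0, 0]],
  [[0.027, 0, 0.002], [0, 0, 0]],
  [[0.027, 0, 0.002], [0, 0, 0]],
  [[0.025, 0, 0.002], [0, 0, 0]],
  [[0.018, 0, 0.001], [0, 0, 0]],
  [[0.008, 0, 0], [0, 0, 0]],
  [[0, 0, 0], [0, 0, 0]],
  [[0, 0, 0], [0, 0, 0]],
  [[0, 0, 0], [0, 0, 0]],
], gripper=0.0854)

```text
t: 19.33
eef_pos: [0.4282, -0.1135, 0.1382]
tool_rot: [0.481, -0.48, 0.519, -0.518]
contact_force: [0.2, 0.1, -0.2]
gripper_width: 1.004
```

Run:
```python
from wrist import *
c=wrist("w7")
X=cloud(c);m=(X[...,2]>.024)&(X[...,2]<.04)&(abs(X[...,0]-.425)<.05)&(abs(X[...,1]+.127)<.05)
comps(c,m,.031,100)
import plan;plan.plan(.425,-.127,.016)
```

```text
[307, 204, 78, 74, 2927] rect [ 425.4 -127.9   56.    55.7   41. ] zmed 0.0297
t 19.38 pos [ 0.4284 -0.1135  0.1383] jawyaw -94.4 q [ 0.46  0.25 -0.39  2.16  0.14  0.76 -1.66] w 1.003 F [ 0.4 -0.1  0.1]
toolz [ 1.   -0.08 -0.  ] shift now-axes mm [ 13.8 122.3  -2.3]
  turn [ 0.  0. -0.] shift after-turn mm [ 13.7 122.3  -2.3]
  turn [  -0. -180.   -0.] shift after-turn mm [-13.7 122.3   2.3]
```

Call:
play_rows([
  [[0.007, 0.005, -0.001], [0, 0, 0]],
  [[0.0062, 0.015, -0.0009], [0, 0, 0]],
  [[0.001, 0.02, 0], [0, 0, 0]],
  [[0, 0.02, 0], [0, 0, 0]],
  [[0, 0.02, 0], [0, 0, 0]],
  [[0, 0.015, 0], [0, 0, 0]],
  [[0, 0.005, 0], [0, 0, 0]],
  [[0, 0, 0], [0, 0, 0]],
  [[0, 0, 0], [0, 0, 0]],
])

```text
t: 20.13
eef_pos: [0.4255, -0.1289, 0.0387]
tool_rot: [0.48, -0.48, 0.519, -0.519]
contact_force: [-0.3, -0.1, -0.1]
gripper_width: 1.0
```

```bash
python3 plan.py .4255 -.128 .013
```

```text
t 20.13 pos [ 0.4255 -0.1289  0.0387] jawyaw -94.5 q [ 0.42  0.43 -0.31  2.22  0.26  0.52 -1.74] w 1.0 F [-0.3 -0.1 -0.1]
toolz [ 1.   -0.08 -0.  ] shift now-axes mm [-0.8 25.7 -0. ]
  turn [ 0.  0. -0.] shift after-turn mm [-0.8 25.7 -0. ]
  turn [  -0. -180.   -0.] shift after-turn mm [ 0.8 25.7  0. ]
```

Call:
play_rows([
  [[-0.0008, 0.01, 0], [0, 0, 0]],
  [[0, 0.009, 0], [0, 0, 0]],
  [[0, 0.0045, 0], [0, 0, 0]],
  [[0, 0.002, 0], [0, 0, 0]],
  [[0, 0, 0], [0, 0, 0]],
  [[0, 0, 0], [0, 0, 0]],
])

```text
t: 20.63
eef_pos: [0.4254, -0.1282, 0.0129]
tool_rot: [0.48, -0.48, 0.519, -0.519]
contact_force: [-1.1, -1.0, 0.3]
gripper_width: 0.997
```

Call:
play_rows([
  [[0, 0, 0], [0, 0, 0]],
  [[0, 0, 0], [0, 0, 0]],
  [[0, 0, 0], [0, 0, 0]],
  [[0, 0, 0], [0, 0, 0]],
  [[0, 0, 0], [0, 0, 0]],
  [[0, 0, 0], [0, 0, 0]],
  [[0, 0, 0], [0, 0, 0]],
  [[0, 0, 0], [0, 0, 0]],
], gripper=0.04, grip_force=40)

```text
t: 21.3
eef_pos: [0.4256, -0.1283, 0.0136]
tool_rot: [-0.48, 0.48, -0.519, 0.52]
contact_force: [-2.1, 0.1, 7.2]
gripper_width: 0.633
```

```bash
python3 plan.py .4265 -.2915 .08
```

```text
t 21.3 pos [ 0.4256 -0.1283  0.0136] jawyaw -94.5 q [ 0.39  0.48 -0.29  2.23  0.3   0.46 -1.78] w 0.633 F [-2.1  0.1  7.2]
toolz [ 1.   -0.08  0.  ] shift now-axes mm [162.6 -66.3  13.7]
  turn [-0.  0.  0.] shift after-turn mm [162.6 -66.4  13.7]
  turn [ 0.0e+00 -1.8e+02  1.0e-01] shift after-turn mm [-162.6  -66.4  -13.7]
```

Call:
play_rows([
  [[0, -0.006, 0], [0, 0, 0]],
  [[0, -0.016, 0], [0, 0, 0]],
  [[0, -0.02, 0], [0, 0, 0]],
  [[0, -0.02, 0], [0, 0, 0]],
  [[0.012, -0.005, 0.001], [0, 0, 0]],
  [[0.022, 0, 0.002], [0, 0, 0]],
  [[0.025, 0, 0.002], [0, 0, 0]],
  [[0.025, 0, 0.002], [0, 0, 0]],
  [[0.025, 0, 0.002], [0, 0, 0]],
  [[0.025, 0, 0.002], [0, 0, 0]],
  [[0.018, 0, 0.001], [0, 0, 0]],
  [[0.0105, 0, 0], [0, 0, 0]],
  [[0, 0, 0], [0, 0, 0]],
  [[0, 0, 0], [0, 0, 0]],
])

```text
t: 22.47
eef_pos: [0.4244, -0.2907, 0.08]
tool_rot: [0.48, -0.48, 0.52, -0.519]
contact_force: [-0.1, 0.0, -0.7]
gripper_width: 0.635
```

Run:
```python
from wrist import *
c=wrist("w8")
X=cloud(c);m=(X[...,2]>.023)&(X[...,2]<.033)&(abs(X[...,0]-.425)<.08)&(abs(X[...,1]+.291)<.08)
comps(c,m,.028,60); print(rect(X[m][:,:2]))
import plan;plan.plan(.4255,-.2915,.018)
```

```text
[217, 148, 221, 154, 2808] rect [ 446.  -293.9  128.5   88.8   84.9] zmed 0.0272
[ 445.6 -293.6  129.3   89.7   85.5]
t 22.52 pos [ 0.4246 -0.2898  0.08  ] jawyaw -94.4 q [ 0.73  0.44 -0.3   2.05  0.2   0.68 -1.36] w 0.629 F [-0.5 -0.1 -0.8]
toolz [ 1.   -0.08 -0.  ] shift now-axes mm [ 1.6 62.   1. ]
  turn [ 0.   0.  -0.1] shift after-turn mm [ 1.6 62.   1. ]
  turn [-1.0e-01 -1.8e+02 -0.0e+00] shift after-turn mm [-1.6 62.  -1. ]
```

View pics/w8.png

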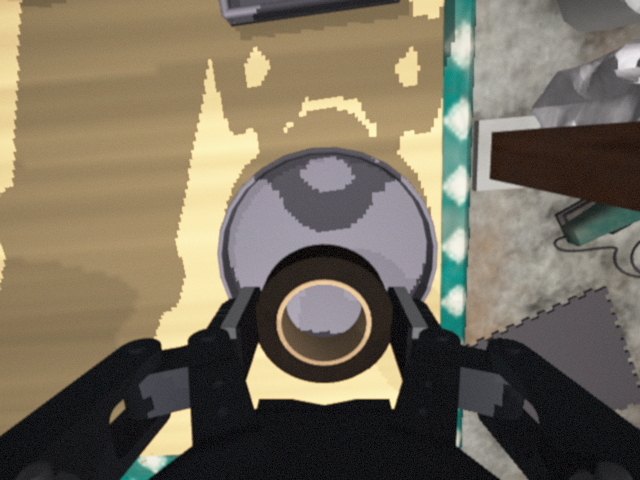

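The tape is gripped level over the dish. The dish's far rim puts its centre at about (.4255,-.2925).

Call:
play_rows([
  [[0.0015, 0.008, 0.001], [0, 0, 0]],
  [[0.001, 0.015, 0], [0, 0, 0]],
  [[0, 0.015, 0], [0, 0, 0]],
  [[0, 0.01, 0], [0, 0, 0]],
  [[0, 0.006, 0], [0, 0, 0]],
  [[0, 0.004, 0], [0, 0, 0]],
  [[0, 0, 0], [0, 0, 0]],
  [[0, 0, 0], [0, 0, 0]],
])

```text
t: 23.18
eef_pos: [0.4257, -0.2936, 0.0221]
tool_rot: [-0.48, 0.48, -0.519, 0.519]
contact_force: [0.5, 0.8, -0.2]
gripper_width: 0.635
```

```bash
python3 plan.py .4255 -.2925 .018
```

```text
t 23.18 pos [ 0.4257 -0.2936  0.0221] jawyaw -94.5 q [ 0.7   0.54 -0.27  2.06  0.25  0.57 -1.4 ] w 0.635 F [ 0.5  0.8 -0.2]
toolz [ 1.   -0.08  0.  ] shift now-axes mm [-1.1  4.1 -0.3]
  turn [-0.  0.  0.] shift after-turn mm [-1.1  4.1 -0.3]
  turn [   0. -180.    0.] shift after-turn mm [1.1 4.1 0.3]
```

Call:
play_rows([
  [[0, 0.0025, 0], [0, 0, 0]],
  [[0, 0.0015, 0], [0, 0, 0]],
  [[0, 0, 0], [0, 0, 0]],
  [[0, 0, 0], [0, 0, 0]],
])

```text
t: 23.52
eef_pos: [0.4254, -0.2939, 0.0182]
tool_rot: [-0.48, 0.48, -0.519, 0.519]
contact_force: [-0.2, -0.9, 0.3]
gripper_width: 0.632
```

Call:
play_rows([
  [[0, 0, 0], [0, 0, 0]],
  [[0, 0, 0], [0, 0, 0]],
  [[0, 0, 0], [0, 0, 0]],
  [[0, 0, 0], [0, 0, 0]],
  [[0, -0.008, 0], [0, 0, 0]],
  [[0, -0.02, 0], [0, 0, 0]],
  [[0, -0.025, 0], [0, 0, 0]],
  [[0, -0.025, 0], [0, 0, 0]],
  [[0, -0.025, 0], [0, 0, 0]],
  [[0, -0.03, 0], [0, 0, 0]],
  [[0, -0.02, 0], [0, 0, 0]],
  [[0, 0, 0], [0, 0, 0]],
], gripper=0.072)

```text
t: 24.52
eef_pos: [0.4279, -0.2951, 0.1761]
tool_rot: [-0.481, 0.479, -0.516, 0.522]
contact_force: [1.0, -0.1, 0.4]
gripper_width: 0.841
```

Run:
```python
from wrist import *
c=wrist("w9");X=cloud(c);m=(X[...,2]>.024)&(X[...,2]<.045)&(np.hypot(X[...,0]-.4255,X[...,1]+.2925)<.05)
comps(c,m,.035,60)
import plan;plan.plan(.48,.02,.2,31);plan.plan(.639,.211,.2,31)
c=dict(np.load("scene.npz"));X=cloud(c);
for n in("scene","side"):
  c=dict(np.load(n+".npz"));X=cloud(c);m=(X[...,2]>.052)&(X[...,2]<.066)&(np.hypot(X[...,0]-.639,X[...,1]-.211)<.06);comps(c,m,.058,100)
```

```text
[289, 199, 69, 67, 2391] rect [ 425.5 -293.3   56.3   55.7   38.6] zmed 0.0337
t 24.57 pos [ 0.4268 -0.2946  0.1738] jawyaw -94.5 q [ 0.77  0.31 -0.34  1.97  0.13  0.88 -1.29] w 0.845 F [ 0.1  0.5 -0.4]
toolz [ 1.   -0.08  0.  ] shift now-axes mm [-317.7  -26.9   28.4]
  turn [-0.3 54.5  0. ] shift after-turn mm [-207.6  -26.2 -242.2]
  turn [   0.  -125.5    0.4] shift after-turn mm [207.6 -26.2 242.2]
t 24.57 pos [ 0.4268 -0.2946  0.1738] jawyaw -94.5 q [ 0.77  0.31 -0.34  1.97  0.13  0.88 -1.29] w 0.845 F [ 0.1  0.5 -0.4]
toolz [ 1.   -0.08  0.  ] shift now-axes mm [-520.6  -26.8  171.9]
  turn [-0.3 54.5  0. ] shift after-turn mm [-442.3  -26.2 -324.1]
  turn [   0.  -125.5    0.4] shift after-turn mm [442.3 -26.2 324.1]
[219, 194, 39, 29, 591] rect [636.9 209.6  58.6  76.3  30.2] zmed 0.0586
[373, 255, 38, 28, 583] rect [641.7 211.   55.9  78.8  31.4] zmed 0.0585
```

View pics/w9.png

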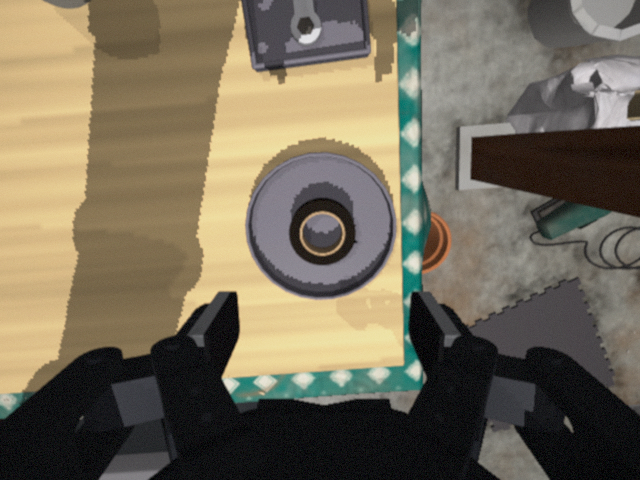

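The tape lies flat inside the dish. Next is the carton.

Call:
play_rows([
  [[-0.0227, -0.0019, 0.002], [0, 0, 0]],
  [[-0.0227, -0.0019, 0.002], [0, 0, 0]],
  [[-0.0227, -0.0019, 0.002], [0, 0, 0]],
  [[-0.0227, -0.0019, 0.002], [0, 0, 0]],
  [[-0.0227, -0.0019, 0.002], [0, 0, 0]],
  [[-0.0227, -0.0019, 0.002], [0, 0, 0]],
  [[-0.0227, -0.0019, 0.002], [0, 0, 0]],
  [[-0.0227, -0.0019, 0.002], [0, 0, 0]],
  [[-0.0227, -0.0019, 0.002], [0, 0, 0]],
  [[-0.0227, -0.0019, 0.002], [0, 0, 0]],
  [[-0.0227, -0.0019, 0.002], [0, 0, 0]],
  [[-0.0227, -0.0019, 0.002], [0, 0, 0]],
  [[-0.0227, -0.0019, 0.002], [0, 0, 0]],
  [[-0.0227, -0.0019, 0.002], [0, 0, 0]],
], gripper=0.0854)

```text
t: 25.73
eef_pos: [0.4774, 0.0218, 0.1968]
tool_rot: [0.479, -0.481, 0.52, -0.519]
contact_force: [0.5, 0.3, -0.1]
gripper_width: 1.0
```

Call:
play_rows([
  [[0, 0, 0], [0, -6.97, 0]],
  [[0, 0, 0], [0, -6.97, 0]],
  [[0, 0, 0], [0, -6.97, 0]],
  [[0, 0, 0], [0, -6.97, 0]],
  [[0, 0, 0], [0, -6.97, 0]],
  [[0, 0, 0], [0, -6.97, 0]],
  [[0, 0, 0], [0, -6.97, 0]],
  [[0, 0, 0], [0, -6.97, 0]],
  [[0, 0, 0], [0, -6.97, 0]],
  [[0, 0, 0], [0, -6.97, 0]],
  [[0, 0, 0], [0, -6.97, 0]],
  [[0, 0, 0], [0, -6.97, 0]],
  [[0, 0, 0], [0, -6.97, 0]],
  [[0, 0, 0], [0, -6.97, 0]],
  [[0, 0, 0], [0, -6.97, 0]],
  [[0, 0, 0], [0, -6.97, 0]],
  [[0, 0, 0], [0, -6.97, 0]],
  [[0, 0, 0], [0, -6.97, 0]],
])

```text
t: 27.23
eef_pos: [0.4774, 0.0207, 0.1967]
tool_rot: [0.681, -0.681, -0.19, 0.191]
contact_force: [0.6, -0.4, 0.4]
gripper_width: 1.0
```

```bash
python3 plan.py .639 .2105 .18 31
```

```text
t 27.23 pos [0.4774 0.0207 0.1967] jawyaw 31.3 q [ 0.62  0.32 -0.92  2.    0.31  0.97  0.08] w 1.0 F [ 0.6 -0.4  0.4]
toolz [-0.52  0.85  0.  ] shift now-axes mm [236.7  16.4  78.1]
  turn [-0.1  0.3 -0.1] shift after-turn mm [236.3  16.7  79.5]
  turn [-1.000e-01 -1.797e+02  1.000e-01] shift after-turn mm [-236.3   16.7  -79.5]
```

Call:
play_rows([
  [[0.015, 0.001, 0.005], [0, 0.3, 0]],
  [[0.023, 0.0015, 0.0075], [0, 0, 0]],
  [[0.023, 0.0015, 0.0075], [0, 0, 0]],
  [[0.023, 0.0015, 0.0075], [0, 0, 0]],
  [[0.023, 0.0015, 0.0075], [0, 0, 0]],
  [[0.023, 0.0015, 0.0075], [0, 0, 0]],
  [[0.023, 0.0015, 0.0075], [0, 0, 0]],
  [[0.023, 0.0015, 0.0075], [0, 0, 0]],
  [[0.023, 0.0015, 0.0075], [0, 0, 0]],
  [[0.02, 0.0015, 0.0075], [0, 0, 0]],
  [[0.012, 0.0015, 0.005], [0, 0, 0]],
  [[0.006, 0.0015, 0.002], [0, 0, 0]],
  [[0, 0, 0], [0, 0, 0]],
  [[0, 0, 0], [0, 0, 0]],
])

```text
t: 28.4
eef_pos: [0.6408, 0.2096, 0.1792]
tool_rot: [-0.682, 0.682, 0.186, -0.188]
contact_force: [0.9, 0.1, -0.8]
gripper_width: 1.001
```

Run:
```python
from wrist import *
c=wrist("w10");X=cloud(c);m=(X[...,2]>.05)&(X[...,2]<.07)&(np.hypot(X[...,0]-.639,X[...,1]-.211)<.06)
comps(c,m,.058,60);print(rect(X[m][:,:2]))
m=(X[...,2]>.035)&(X[...,2]<.05)&(np.hypot(X[...,0]-.6,X[...,1]-.364)<.1)
comps(c,m,.042,60);print("bin",rect(X[m][:,:2]))
import plan;plan.plan(.639,.2105,.035,31)
```

```text
[289, 183, 69, 95, 6291] rect [639.3 211.3  51.8  75.4  30.1] zmed 0.0576
[639.6 210.8  52.1  75.2  30.1]
[268, 0, 226, 142, 2568] rect [601.9 350.6 130.6 102.8   8.4] zmed 0.0418
bin [601.9 350.6 131.6 102.8   8.5]
t 28.45 pos [0.641  0.209  0.1795] jawyaw 30.6 q [ 0.13  0.65 -0.81  1.56  0.5   1.14 -0.26] w 1.005 F [-0.3 -0.5  0.5]
toolz [-0.51  0.86 -0.  ] shift now-axes mm [ -0.7 144.5   2.3]
  turn [ 0.  -0.4 -0.1] shift after-turn mm [ -0.9 144.5   2.3]
  turn [1.000e-01 1.796e+02 0.000e+00] shift after-turn mm [  0.9 144.5  -2.3]
```

View pics/w10.png

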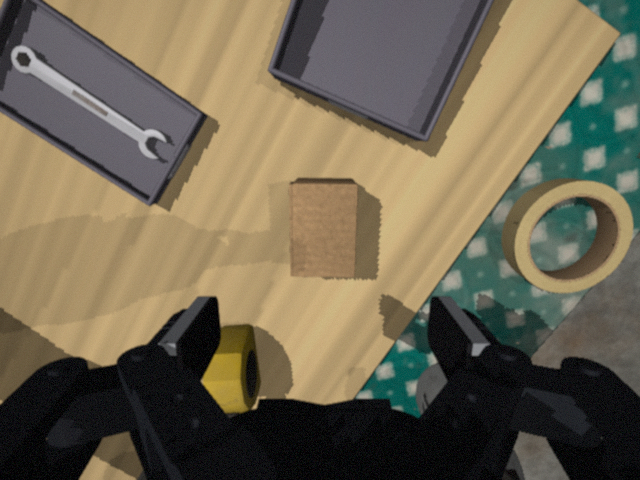

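The carton is centred between the jaws at (323,228), with the bin above at (380,60). The yellow tape measure at (232,365) is clear of the fingers.

Call:
play_rows([
  [[0, 0.01, 0.0015], [0, 0, 0]],
  [[0, 0.02, 0.001], [0, 0, 0]],
  [[0, 0.02, 0], [0, 0, 0]],
  [[0, 0.02, 0], [0, 0, 0]],
  [[0, 0.02, 0], [0, 0, 0]],
  [[0, 0.015, 0], [0, 0, 0]],
  [[0, 0, 0], [0, 0, 0]],
  [[0, 0, 0], [0, 0, 0]],
])

```text
t: 29.12
eef_pos: [0.6397, 0.2116, 0.0745]
tool_rot: [-0.682, 0.682, 0.186, -0.187]
contact_force: [-0.6, 0.5, 0.4]
gripper_width: 1.001
```

```bash
python3 plan.py .6395 .211 .026 30.5
```

```text
t 29.12 pos [0.6397 0.2116 0.0745] jawyaw 30.6 q [ 0.08  0.76 -0.74  1.64  0.6   0.98 -0.33] w 1.001 F [-0.6  0.5  0.4]
toolz [-0.51  0.86  0.  ] shift now-axes mm [-0.4 48.5 -0.4]
  turn [-0.   0.1 -0.1] shift after-turn mm [-0.5 48.5 -0.4]
  turn [-1.000e-01 -1.799e+02  0.000e+00] shift after-turn mm [ 0.5 48.5  0.4]
```

Call:
play_rows([
  [[0, 0.012, 0], [0, 0, 0]],
  [[0, 0.015, 0], [0, 0, 0]],
  [[0, 0.012, 0], [0, 0, 0]],
  [[0, 0.0065, 0], [0, 0, 0]],
  [[0, 0.003, 0], [0, 0, 0]],
  [[0, 0, 0], [0, 0, 0]],
  [[0, 0, 0], [0, 0, 0]],
])

```text
t: 29.7
eef_pos: [0.6404, 0.2125, 0.0266]
tool_rot: [0.682, -0.682, -0.187, 0.187]
contact_force: [-0.4, -0.2, -0.8]
gripper_width: 0.997
```

Call:
play_rows([
  [[0, 0, 0], [0, 0, 0]],
  [[0, 0, 0], [0, 0, 0]],
  [[0, 0, 0], [0, 0, 0]],
  [[0, 0, 0], [0, 0, 0]],
  [[0, 0, 0], [0, 0, 0]],
  [[0, 0, 0], [0, 0, 0]],
  [[0, 0, 0], [0, 0, 0]],
  [[0, 0, 0], [0, 0, 0]],
], gripper=0.035, grip_force=60)

```text
t: 30.37
eef_pos: [0.6407, 0.2125, 0.0274]
tool_rot: [-0.682, 0.682, 0.187, -0.187]
contact_force: [-0.8, -0.6, 5.3]
gripper_width: 0.572
```

```bash
python3 plan.py .6 .365 .11 8.5
```

```text
t 30.37 pos [0.6407 0.2125 0.0274] jawyaw 30.7 q [ 0.06  0.82 -0.71  1.65  0.64  0.92 -0.36] w 0.572 F [-0.8 -0.6  5.3]
toolz [-0.51  0.86 -0.  ] shift now-axes mm [ 42.8 -82.6 151.9]
  turn [ 0.  22.2  0.1] shift after-turn mm [-17.7 -82.6 156.9]
  turn [ 1.000e-01 -1.578e+02 -0.000e+00] shift after-turn mm [  17.7  -82.6 -156.9]
```

Call:
play_rows([
  [[0, -0.006, 0], [0, 0, 0]],
  [[0, -0.016, 0], [0, 0, 0]],
  [[0, -0.02, 0], [0, 0, 0]],
  [[0, -0.02, 0], [0, 0, 0]],
  [[0, -0.015, 0], [0, 0, 0]],
  [[0, -0.006, 0], [0, 5.5, 0]],
  [[0, 0, 0], [0, 5.5, 0]],
  [[0, 0, 0], [0, 5.6, 0]],
  [[0, 0, 0], [0, 5.6, 0]],
  [[-0.001, 0, 0.01], [0, 0, 0]],
  [[-0.002, 0, 0.02], [0, 0, 0]],
  [[-0.003, 0, 0.025], [0, 0, 0]],
  [[-0.003, 0, 0.025], [0, 0, 0]],
  [[-0.003, 0, 0.025], [0, 0, 0]],
  [[-0.003, 0, 0.025], [0, 0, 0]],
  [[-0.0027, 0, 0.0165], [0, 0, 0]],
  [[0, 0, 0.009], [0, 0, 0]],
  [[0, 0, 0], [0, 0, 0]],
  [[0, 0, 0], [0, 0, 0]],
])

```text
t: 31.95
eef_pos: [0.5999, 0.3633, 0.1096]
tool_rot: [-0.705, 0.705, 0.053, -0.053]
contact_force: [0.4, -0.7, -3.9]
gripper_width: 0.58
```

Run:
```python
from wrist import *
c=wrist("w11")
import plan;plan.plan(.6,.364,.032,8.5)
```

```text
t 32.0 pos [0.6006 0.3619 0.1094] jawyaw 8.4 q [-0.19  0.74 -0.68  1.55  0.51  1.04 -0.86] w 0.576 F [ 0.5  0.1 -3.7]
toolz [-0.15  0.99 -0.  ] shift now-axes mm [-0.3 77.4  2.3]
  turn [ 0.1 -0.1 -0. ] shift after-turn mm [-0.3 77.4  2.2]
  turn [0.000e+00 1.799e+02 1.000e-01] shift after-turn mm [ 0.3 77.4 -2.2]
```

View pics/w11.png

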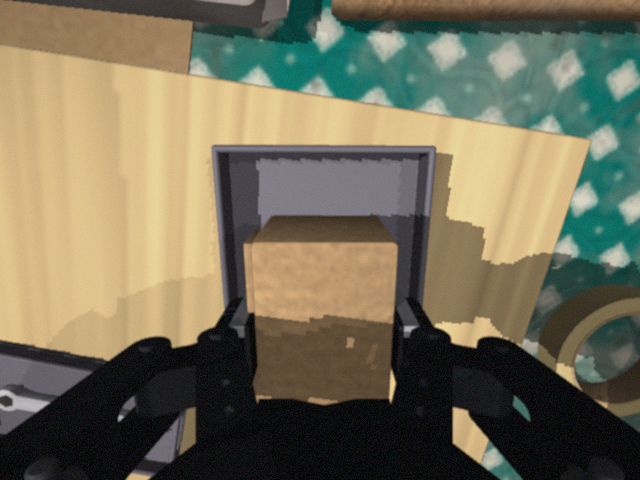

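The carton is held square to and above the bin. Lowering now.

Call:
play_rows([
  [[0, 0.01, 0.001], [0, 0, 0]],
  [[0, 0.015, 0], [0, 0, 0]],
  [[0, 0.015, 0], [0, 0, 0]],
  [[0, 0.015, 0], [0, 0, 0]],
  [[0, 0.01, 0], [0, 0, 0]],
  [[0, 0.006, 0], [0, 0, 0]],
  [[0, 0, 0], [0, 0, 0]],
  [[0, 0, 0], [0, 0, 0]],
])

```text
t: 32.67
eef_pos: [0.5996, 0.3646, 0.0382]
tool_rot: [-0.705, 0.705, 0.052, -0.052]
contact_force: [0.6, 0.0, -3.4]
gripper_width: 0.576
```

```bash
python3 plan.py .6 .364 .032 8.5
```

```text
t 32.67 pos [0.5996 0.3646 0.0382] jawyaw 8.5 q [-0.22  0.82 -0.64  1.58  0.57  0.94 -0.9 ] w 0.576 F [ 0.6  0.  -3.4]
toolz [-0.15  0.99  0.  ] shift now-axes mm [ 0.3  6.2 -0.7]
  turn [-0. -0. -0.] shift after-turn mm [ 0.3  6.2 -0.7]
  turn [  0. 180.  -0.] shift after-turn mm [-0.3  6.2  0.7]
```

Call:
play_rows([
  [[0, 0.0035, 0], [0, 0, 0]],
  [[0, 0.0025, 0], [0, 0, 0]],
  [[0, 0.0005, 0], [0, 0, 0]],
  [[0, 0, 0], [0, 0, 0]],
  [[0, 0, 0], [0, 0, 0]],
])

```text
t: 33.08
eef_pos: [0.5999, 0.3645, 0.0324]
tool_rot: [0.705, -0.705, -0.052, 0.052]
contact_force: [-0.2, 0.6, -4.2]
gripper_width: 0.574
```

Call:
play_rows([
  [[0, 0, 0], [0, 0, 0]],
  [[0, 0, 0], [0, 0, 0]],
  [[0, 0, 0], [0, 0, 0]],
  [[0, 0, 0], [0, 0, 0]],
  [[0, -0.008, 0], [0, 0, 0]],
  [[0, -0.02, 0], [0, 0, 0]],
  [[0, -0.025, 0], [0, 0, 0]],
  [[0, -0.025, 0], [0, 0, 0]],
  [[0, -0.025, 0], [0, 0, 0]],
  [[0, -0.03, 0], [0, 0, 0]],
  [[0, -0.02, 0], [0, 0, 0]],
  [[0, -0.02, 0], [0, 0, 0]],
  [[0, 0, 0], [0, 0, 0]],
  [[0, 0, 0], [0, 0, 0]],
  [[0, 0, 0], [0, 0, 0]],
], gripper=0.068)

```text
t: 34.33
eef_pos: [0.5994, 0.3641, 0.2046]
tool_rot: [-0.705, 0.705, 0.052, -0.052]
contact_force: [0.3, -0.2, -0.7]
gripper_width: 0.795
```

Run:
```python
from wrist import *
c=wrist("w12");X=cloud(c);m=(X[...,2]>.052)&(X[...,2]<.075)&(np.hypot(X[...,0]-.6,X[...,1]-.364)<.06)
comps(c,m,.062,60)
c=read_camera("side");cv2.imwrite("pics/side3.png",c["color"][:,:,::-1]);X=cloud(c)
for k,(x,y,a,b) in dict(glue=(.641,-.115,.04,.13),meas=(.638,.05,.06,.09)).items():
    m=(np.hypot(X[...,0]-x,X[...,1]-y)<.06)&(X[...,2]>a)&(X[...,2]<b);print(k,rect(X[m][:,:2]))
```

```text
[291, 182, 64, 89, 5433] rect [599.3 364.7  51.8  75.5   8.5] zmed 0.0616
glue [ 648.4 -114.5   51.4   61.9   15.1]
meas [641.   50.8  33.9  65.   33.8]
```

View pics/side3.png

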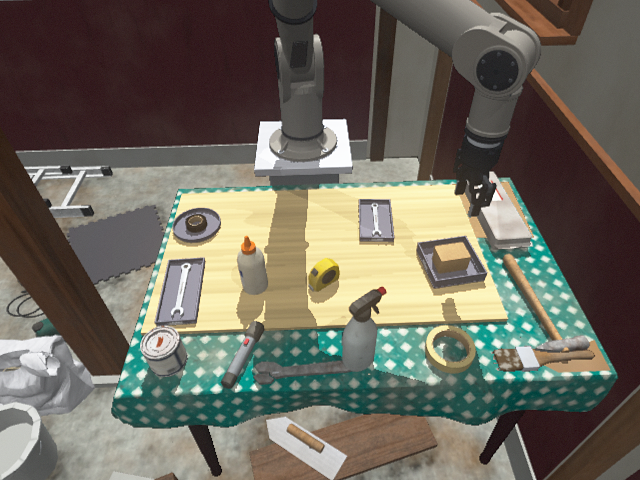

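All four things are in their trays: the carton's top is at z = .0616, which puts it on the bin floor. The glue bottle and tape measure haven't moved.

```bash
python3 -c "
from station import hand_in;print(hand_in())"
```

```text
the job is handed in; nothing more can be done
None
```

All four things are in their own trays, and I handed the job in at about 34 s of the 112 s allowed. I placed them in the order asked: long spanner, short spanner, black tape, carton.

My last checks, by camera:
- **Spanners:** each was seen lying flat and wholly inside its tray just after release, and again in the final side view.
- **Black tape:** centred in the round dish to about 1 mm, with its top at z = 0.034 m (0.035 m expected if it rests on the floor).
- **Carton:** within about 1 mm of the bin's centre and square to its walls, with its top at z = 0.062 m, which matches it resting on the bin floor.
- **Glue bottle and tape measure:** both stand where they were, within 1–2 mm measurement noise.
- **Gripper:** it is clear of everything, about 14 cm above the carton.

No check failed or disagreed. At the readings taken at the end of each move, the contact force was about 8 N at most.

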